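# Light up the vial incubator and hold its sprung lid at the index

## Task

The vials in the small incubator are to be looked at without letting the warm air out. First swivel and tilt the inspection lamp by its rear handle so that it points straight at the middle of the vial block (under the middle of the lid) and let go of it; then lift the incubator's spring-closed lid (it has a bar handle in front) until the lid's pointer stands level with the index clamp on the curved scale, never up to the lid switch at the top of the scale, and finish while still holding the lid there. Leave the index clamp where it is set and the things standing around undisturbed.

Things in the scene. Friction and masses are not known exactly. Their poses are not given: they have to be found in the camera images.
- incubator: White bench incubator, fixed to the worktop, 190 deep (x) x 240 wide (y) x 128 mm tall with its grey lid shut; front with a display panel. Origin: centre of its underside; -x is its front (towards the robot), +z up. An aluminium curved scale (quadrant, 4 mm thick) stands on its right flank, in a plane 136 mm to the right (-y) of the middle, centred on the lid hinge, 153 to 169 mm from it, reaching up to about 64 degrees; a black lid switch sits on its top end at 62 degrees.
- block_centre (a point): Middle of the vial block, between the vials: 85 mm above the incubator's underside, on its middle, hidden under the shut lid (lid top 44 mm above it). The lamp must point here.
- lid_hinge (a point): Middle of the lid's hinge axis, at the incubator's rear: 85 mm behind its centre, 118 mm above the worktop. The axis runs along the incubator's y.
- lid_angle (a joint): Lid angle in rad: 0 shut, grows as the front of the lid rises (stops at 1.15). A spring in the hinge pulls it shut: about 4 N at the bar when just lifted, 6 to 7 N at 40 degrees. Let go, it falls shut. The switch counts as tripped from 0.93 rad.
- lid: The grey lid, 168 x 232 x 20 mm, hinged at the rear, with a steel bar handle on its front edge: a round bar 10 mm thick, 100 mm long, parallel to the hinge axis, held by two arms (at 46 mm either side of its middle) 40 mm in front of the lid's edge; free space (35 mm) between bar and lid. Origin: on the hinge axis, in the middle.
- bar_middle (a point): Middle of the handle bar, on its axis: 222 mm in front of the hinge axis, level with it (118 mm above the worktop) when the lid is shut; it moves up and back on a circle of 222 mm about the hinge axis.
- lid_pointer (a point): Tip of the small steel pointer on the lid's right flank, 150 mm from the hinge axis; at lid angle 0 it is level with the hinge and it runs along the inside of the curved scale.
- index (a joint): Where the index clamp is set on the scale, rad, as the lid angle at which the pointer meets it (between 0.42 and 0.75). It stays by friction and must not be moved.
- index_line (a point): Nose of the index clamp, a black block 16 mm high (along the scale) x 24 x 14 mm with a white line at its middle and a steel thumb screw on its right; this point is on its middle line, 150 mm from the hinge axis, where the pointer's tip should be.
- lamp: Inspection lamp to the left of the incubator, fixed to the worktop: round weighted foot 120 mm across, thin post, yoke with a white lamp head. Origin: centre of the foot's underside. A fixed red extraction hood, 365 mm across, hangs at 0.715 m over the worktop behind it (centre at x 0.74, y 0.14): keep wrist and forearm below or in front of it. At swivel 0 and tilt 0 the beam points along the lamp's -y.
- lamp_pivot (a point): Where the swivel and tilt axes of the lamp cross, 190 mm above the worktop; the beam axis and the handle's axis pass through it.
- lamp_swivel (a joint): Turn of the yoke about the upright axis, rad, counter-clockwise seen from above (range -1.5 to 1.5). Stiff: stays where it is left; about 1.5 N at the handle moves it.
- lamp_tilt (a joint): Tilt of the head in the yoke, rad, grows as the front of the lamp goes down and its handle up (range -0.6 to 0.9). Stiff: stays where it is left; about 1.5 N at the handle moves it.
- lamp_lens (a point): Centre of the lamp's round front glass, 62 mm across its bezel, 50 mm in front of the pivot. Its frame turns with the head: -y is the beam, z up across it, x sideways along the tilt axis.
- lamp_grip (a point): Place to grip on the black straight round handle behind the head: 16 mm thick, from 44 to 112 mm behind the pivot; this point is on its axis, 85 mm behind the pivot, in line with the beam. The yoke (100 mm over its knobs) reaches 10 mm behind the pivot, the head 34 mm.
- beaker: Loose glass beaker, 73 mm across, 92 mm high; bystander. Origin: centre of its underside.
- dropper: Loose brown dropper bottle, 34 mm across, 109 mm high; bystander. Origin: centre of its underside.
- petri: Loose petri dish, 62 mm across, 14 mm high; bystander.
- spare_vial: Loose vial with a black cap, 24 mm across, 54 mm high; bystander.
- tweezers: Loose steel tweezers, 124 mm long, 9 mm high; bystander.
- marker: Loose marker pen, 137 mm long; bystander.
- tape: Loose roll of tape lying flat, 65 mm across, 24 mm high; bystander.
Not all that is in view belongs to the job. Of the things that look like the lamp, the larger one is meant.

How it is judged:
By the outcome, as a careful person would: the job done as asked, in the order asked, and still so for the second after the job is handed in, while the arm keeps its last pose, push and grip.
It also fails if it takes over 58 s, if anything falls off the work surface, if the arm or the gripper's body presses on something with over 40 N, if the wrist force passes 120 N, or if a joint passes its speed limit or range.

## Robot

A 6-joint arm with a two-finger parallel gripper is mounted at the origin on a cart in front of the work surface, level with it; the furniture and walls round the work are solid. World frame = base frame: x ahead of the robot, y to its left, z up, the work surface at z = 0. Lengths are in mm, angles in rad, forces in N, time in s.
With the tool pointing down it reaches from about 350 to 775 mm from the base axis. Payload 7.3 kg.
Tool frame: the origin (TCP) lies between the finger pads; the fingertips stand 22 mm ahead of it and the grasp point (between the pads) lies 3 mm ahead of it (nose_length is the distance from the TCP to the fingertips, in mm); z points along the fingers, y is the direction in which the jaws open and shut (so a half turn about z gives the same grasp; the last joint's range is limited). The gripper opens to 92 mm and grips with 3 to 60 N. Pads are 19 mm wide; open, the fingers measure 130 mm over their backs; the gripper's body (75 mm by 190 mm) begins 47 mm behind the grasp point.
Start: joints at [1.105, 0.342, 1.524, -0, 1.275, -0.146], TCP at [165.032, 498.405, 248.741] pointing down, gripper open.
Joint ranges: [-2.53, 2.53], [-0.77, 2.02], [0.04, 2.7], [-1, 4.14], [0.28, 2.66], [-3.11, 3.11]. Speed limits (rad/s): [2.57, 2.57, 3.14, 3.14, 3.14, 3.14].

## Interface

Orientations are given as [roll, pitch, yaw] about the fixed x, y, z axes, in that order (R = Rz(yaw) Ry(pitch) Rx(roll)).
In Python, from plant import get_obs, capture, close_job, nose_length gives the robot as it stands.
- The arm moves only by the tool step_arm, never from a script. Its argument "increments" is text: rows parted by semicolons, each of 7 numbers parted by spaces: the turn, a rotation vector about the tool's x, y, z in rad, then the shift along the tool's x, y, z in mm, then the opening, from -1 (shut) to 1 (fully open). A call has 1 to 20 rows; each row is the pose to reach, as a shift and turn from the pose commanded when the call began, along the tool's axes at that moment; what a row does not reach only later rows make up. A row lasts 1/8 s, in which the tool goes at most 62.5 mm and 10.7 degrees, less where a joint would pass 70% of its speed; a pose out of reach is approached as far as the arm can. A call with a gripper value outside its range is refused whole. The fingers move at their own pace and stop on an object; the grip force is fixed at half the most. Time passes only in rows, so rows that repeat a pose let the fingers close. It gives the time, the measured TCP pose, the force and the opening at its end, in the units of the state.
- get_obs(): the state, without advancing time (a new reading comes with each control period).
- capture(name): name is "side" or "top"; returns a dict with "frame" (384x512x3 uint8, red, green, blue), "K" (3x3 intrinsics, pixels), "extrinsics" (4x4, takes a point from world to camera coordinates). Camera axes: x right, y down, z forward; pixel columns grow to the right and rows downward; lengths in mm; the calibration is good to about 2 mm. A picture is of the moment at which its call begins. There is no depth.
- close_job(): hands the job in, once; it reports no verdict.
The state is a dict: "time": time; "joint_positions": joint angles; "dq": joint speeds; "tau": joint torques, N m; "tool_pos": TCP position; "tcp_rot": TCP orientation; "contact_force": force on the tool from outside, world axes, zero at the start; "moment": the same for the moment, N m; "grip_width": finger opening in mm.
Only numpy, scipy, OpenCV 4.12 (cv2) and the standard library are available. Lean on these libraries where they do the work, as an engineer would, in place of code of your own. Each camera call takes 0.05 s, during which the arm holds its last target.

## Working session

There is one attempt and no reset: what is moved stays moved. The work goes in short steps, Python scripts to look and compute and a tool call to move; the robot and the scene stay as the last step left them, time stands still between calls to the robot, and variables do not carry over. Pictures are saved under pics/ and viewed, and the job is handed in when it is done.

Besides the shell and the picture viewer there is one more tool, called after ">>>" by a JSON object that holds its "name" and its "arguments". step_arm: Moves the arm, as the interface text tells. Its arguments: {"type":"object","properties":{"increments":{"type":"string"}},"required":["increments"]}

```bash
ls; mkdir -p pics; python3 - <<'E'
from plant import get_obs,capture,nose_length
import cv2,numpy as np,json
print(get_obs(),nose_length)
for n in("side","top"):
    c=capture(n); cv2.imwrite(f"pics/{n}0.png",c["frame"][:,:,::-1]); np.savez(f"{n}0.npz",**c); print(n,c["K"],c["extrinsics"])
E
```

```text
pics
{'time': 0.0, 'joint_positions': array([ 1.10501228e+00,  3.42683361e-01,  1.52500423e+00, -3.25608210e-06,
        1.27539665e+00, -1.46022984e-01]), 'dq': array([-1.31943680e-04, -1.05730989e-03, -1.10816368e-03,  6.91106524e-04,
       -4.85042005e-05, -7.00502724e-06]), 'tau': array([-1.28768079e-04, -4.31238627e+01, -2.44219798e+01,  7.17758643e-02,
        5.57766692e-02, -1.29798273e-04]), 'tool_pos': array([164.85218495, 498.05795673, 248.06983223]), 'tcp_rot': array([-3.14011650e+00, -2.13950858e-04,  2.82183239e+00]), 'contact_force': array([ 0.4589506 , -1.50597844,  0.36718844]), 'moment': array([-0.04805854,  0.02978425, -0.02470248]), 'grip_width': 91.86271222470918} 22.0
side [[363.94497156   0.         253.03643534]
 [  0.         363.94497156 191.78600451]
 [  0.           0.           1.        ]] [[ 9.84928037e-01 -1.72134786e-01 -1.69226865e-02 -4.95022034e+02]
 [-1.11033046e-01 -5.54213550e-01 -8.24935757e-01  1.70832668e+02]
 [ 1.32621358e-01  8.14381333e-01 -5.64973114e-01  9.93974231e+02]
 [ 0.00000000e+00  0.00000000e+00  0.00000000e+00  1.00000000e+00]]
top [[370.03895025   0.         254.85600982]
 [  0.         370.03895025 185.54671766]
 [  0.           0.           1.        ]] [[-1.56561756e-02 -9.99750579e-01 -1.59268037e-02  4.39875449e+01]
 [-9.86379611e-01  1.80513289e-02 -1.63491320e-01  5.23960748e+02]
 [ 1.63738042e-01  1.31502256e-02 -9.86416203e-01  1.17252716e+03]
 [ 0.00000000e+00  0.00000000e+00  0.00000000e+00  1.00000000e+00]]
```

View pics/side0.png

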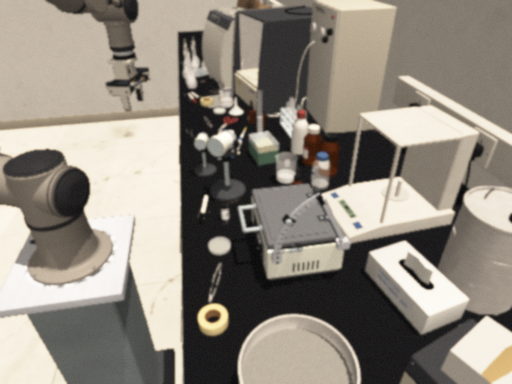

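View pics/top0.png

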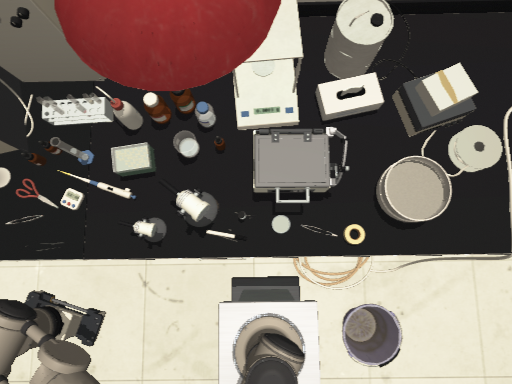

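The side view shows the incubator at about (295,230), with its bar handle at (248,220) and the scale arc on its near flank. There are two lamps: a smaller one at (203,150) and a larger one at (225,150). In the top view they are at (148,229) and (195,205). I'll enlarge these.

```bash
python3 - <<'E'
import cv2,numpy as np
s=cv2.imread("pics/side0.png");t=cv2.imread("pics/top0.png")
def crop(im,x0,y0,x1,y1,k,n):
    c=cv2.resize(im[y0:y1,x0:x1],None,fx=k,fy=k,interpolation=cv2.INTER_CUBIC);cv2.imwrite(n,c)
crop(s,180,115,360,285,4.4,"pics/s_c.png") if 0 else crop(s,180,115,260,215,6,"pics/s_lamp.png")
crop(s,235,175,360,280,5.5,"pics/s_inc.png")
crop(t,115,170,245,255,6,"pics/t_lamp.png")
crop(t,235,115,365,215,6,"pics/t_inc.png")
for n in("side0","top0"):
    d=np.load(n+".npz");E=d["extrinsics"];print(-E[:3,:3].T@E[:3,3])
E
```

```text
[ 374.70693997 -800.00679175  694.11759011]
[ 325.52557571   19.099389   1242.96340083]
```

View pics/s_lamp.png

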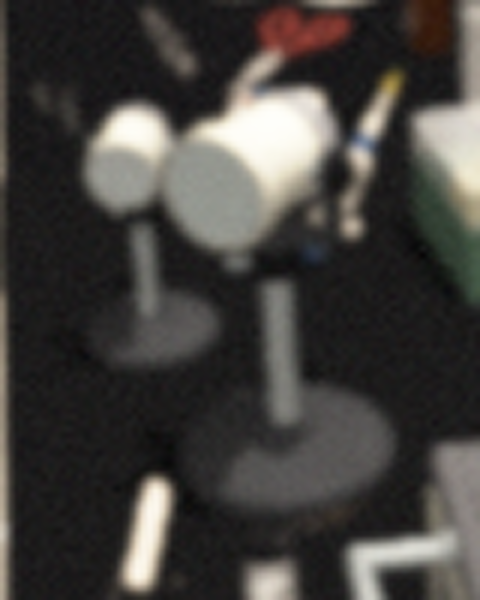

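View pics/s_inc.png

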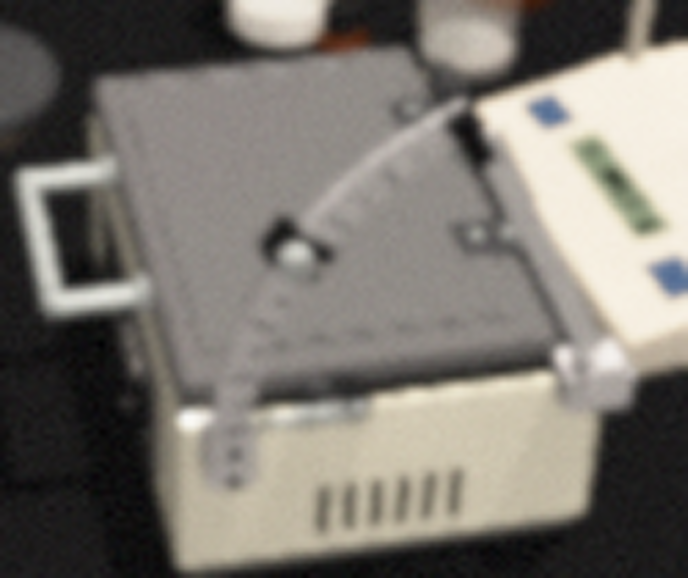

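View pics/t_lamp.png

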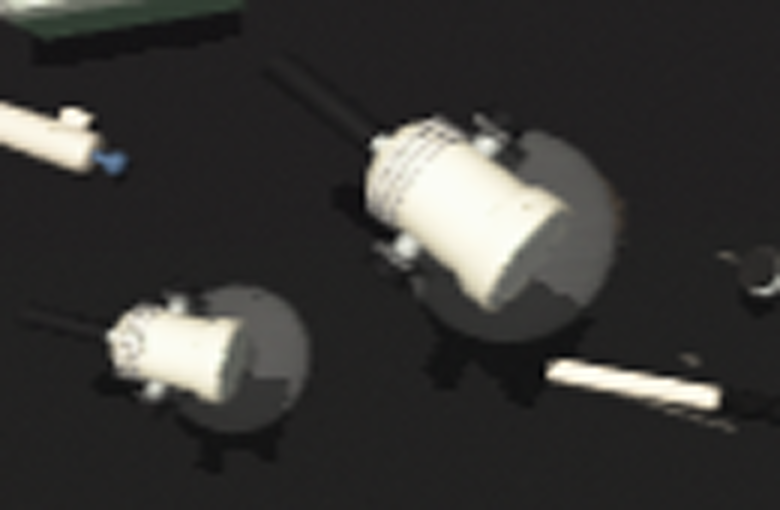

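View pics/t_inc.png

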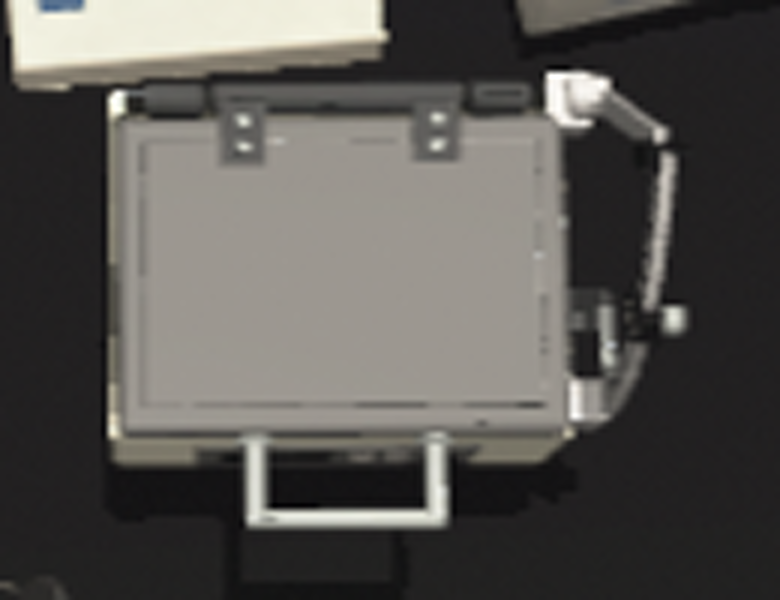

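```bash
cat > h.py <<'E'
import numpy as np,cv2
def load(n):
    d=np.load(n+".npz");return d["K"],d["extrinsics"]
CAM={n:load(n+"0") for n in("side","top")}
def ray(cam,p):
    K,E=CAM[cam];R=E[:3,:3];o=-R.T@E[:3,3]
    d=R.T@np.linalg.inv(K)@np.array([p[0],p[1],1.]);return o,d/np.linalg.norm(d)
def onz(cam,p,z):
    o,d=ray(cam,p);return o+d*(z-o[2])/d[2]
def tri(ps,pt):
    A=[];b=[]
    (o1,d1),(o2,d2)=ray("side",ps),ray("top",pt)
    s=np.linalg.lstsq(np.c_[d1,-d2],o2-o1,rcond=None)[0]
    a,c=o1+d1*s[0],o2+d2*s[1];return (a+c)/2,np.linalg.norm(a-c)
def proj(cam,X):
    K,E=CAM[cam];x=K@(E[:3,:3]@np.asarray(X,float)+E[:3,3]);return x[:2]/x[2]
def cr(x0,y0,k):return lambda x,y:((x+.5)/k-.5+x0,(y+.5)/k-.5+y0)
E
python3 - <<'E'
from h import *
np.set_printoptions(precision=1,suppress=True)
ti=cr(235,115,6);tl=cr(115,170,6);sl=cr(180,115,6);si=cr(235,175,5.5)
for c in [(122,118),(560,118),(572,433),(125,433)]:print("lid",onz("top",ti(*c),128))
for c in [(112,462),(575,440)]:print("front body top",onz("top",ti(*c),108))
b=[onz("top",ti(*c),118) for c in [(247,519),(447,519)]];print("bar",b,(b[0]+b[1])/2)
for c in [(98,75),(412,50),(195,395),(560,368)]:print("side lid",onz("side",si(*c),128))
for c in [(32,178),(50,308)]:print("side bar",onz("side",si(*c),118))
for z in(10,20):print("foot",onz("top",tl(510,236),z),onz("top",tl(510+106,236),z))
print("footside",onz("side",sl(288,443),12))
k=[onz("top",tl(*c),190) for c in[(403,245),(487,140)]];print("knobs",k,(k[0]+k[1])/2,np.linalg.norm(k[0]-k[1]))
print("lens",tri(sl(213,196),tl(528,256)))
for z in (190,200,220):print("handle tip",z,onz("top",tl(270,62),z))
E
```

```text
lid [673.1  31.2 128. ]
lid [ 668.4 -196.2  128. ]
lid [ 502.7 -194.4  128. ]
lid [506.8  32.3 128. ]
front body top [495.   39.5 108. ]
front body top [ 502.2 -199.6  108. ]
bar [array([462.9, -29. , 118. ]), array([ 461.1, -130.7,  118. ])] [462.  -79.9 118. ]
side lid [508.9  33.7 128. ]
side lid [671.5  24.6 128. ]
side lid [ 507.7 -206.3  128. ]
side lid [ 659.7 -219.2  128. ]
side bar [465.  -32.9 118. ]
side bar [ 459.  -129.2  118. ]
foot [454.2 222.   10. ] [453.2 162.7  10. ]
foot [453.2 220.3  20. ] [452.1 161.5  20. ]
footside [454.1 219.9  12. ]
knobs [array([432. , 243.5, 190. ]), array([481.9, 203.8, 190. ])] [456.9 223.7 190. ] 63.72405394900797
lens (array([424. , 183.8, 189.1]), np.float64(3.560158074235104))
handle tip 190 [521.9 309.6 190. ]
handle tip 200 [520.1 306.8 200. ]
handle tip 220 [516.3 301.3 220. ]
```

The knob midpoint, the foot centre and the lens all agree on a lamp pivot of about (455,222,190). The lens distance comes out at 49 mm, against 50 mm given. The incubator fits too: the lid measures 227x166 mm and the bar middle is at (462,-80). The two lamp candidates in the top view are the small one at (148,229), with a foot about 23 px across, and the large one at (195,205), with a foot about 36 px across, or roughly 120 mm. The large one fits the description. Next I'll measure the small lamp's clearance and the index angle.

```bash
python3 - <<'E'
from h import *
np.set_printoptions(precision=1,suppress=True)
tl=cr(115,170,6);sl=cr(180,115,6);si=cr(235,175,5.5);ti=cr(235,115,6)
print("small foot",onz("top",tl(235,358),8),onz("side",sl(152,328),8))
print("small lens",tri(sl(122,182),tl(230,362)))
for z in(120,150):print("small handle tip",onz("top",tl(22,312),z))
# scale plane
yaw=-.018;ex=np.array([np.cos(yaw),np.sin(yaw),0]);ey=np.array([-ex[1],ex[0],0])
H=np.array([462,-80,118])+222*ex;print("hinge",H)
def onplane(cam,p,yl):
    o,d=ray(cam,p);s=((H+yl*ey-o)@ey)/(d@ey);X=o+d*s-H
    r=np.array([-X@ex,X[2]]);return np.hypot(*r),np.arctan2(r[1],r[0])
for nm,p,yl in[("clamp blk",(298,243),-136),("clamp blk -143",(298,243),-143),("screw",(297,255),-155),("nose",(278,240),-136),("scale lo end",(232,478),-138),("scale top end",(465,100),-136),("switch",(470,130),-136)]:
    print(nm,onplane("side",si(*p),yl))
s=cv2.imread("pics/side0.png")
cv2.imwrite("pics/s_idx.png",cv2.resize(s[190:270,265:345],None,fx=7.5,fy=7.5,interpolation=cv2.INTER_CUBIC))
# predicted nose positions at some angles
for a in(.42,.5,.58,.66,.75):
    for r in(150,161,174):
        X=H-136*ey-ex*r*np.cos(a)+np.array([0,0,r*np.sin(a)]);print(a,r,(proj("side",X)-[265,190])*7.5+3.25,proj("top",X))
E
```

```text
small foot [389.1 374.8   8. ] [387.1 368.6   8. ]
small lens (array([380. , 344.8, 120.8]), np.float64(2.6117548431121653))
small handle tip [408.3 451.8 120. ]
small handle tip [406.1 440.3 150. ]
hinge [684. -84. 118.]
clamp blk (np.float64(165.02289329008934), np.float64(0.5960904442323626))
clamp blk -143 (np.float64(169.88940682278522), np.float64(0.6179374365588345))
screw (np.float64(175.12748402745183), np.float64(0.6261434346149277))
nose (np.float64(173.07622203849968), np.float64(0.5826344226388451))
scale lo end (np.float64(162.77253192002667), np.float64(-0.16907673395312192))
scale top end (np.float64(169.5783070354205), np.float64(1.1104350897975659))
switch (np.float64(155.57955191887655), np.float64(1.088601449694362))
0.42 150 [176.  304.6] [340.4 169.7]
0.42 161 [142.4 296.6] [340.8 172.7]
0.42 174 [102.4 287.1] [341.4 176.4]
0.5 150 [195.5 273.8] [341.1 167.1]
0.5 161 [163.3 263.3] [341.6 170. ]
0.5 174 [124.7 250.8] [342.2 173.5]
0.58 150 [218.2 243.5] [341.8 164.2]
0.58 161 [187.5 230.5] [342.4 166.9]
0.58 174 [150.7 215. ] [343.  170.2]
0.66 150 [243.8 213.9] [342.4 161.1]
0.66 161 [214.9 198.5] [343.1 163.6]
0.66 174 [180.4 180. ] [343.8 166.5]
0.75 150 [275.9 181.9] [343.1 157.3]
0.75 161 [249.5 163.8] [343.8 159.4]
0.75 174 [217.7 142. ] [344.6 162. ]
```

View pics/s_idx.png

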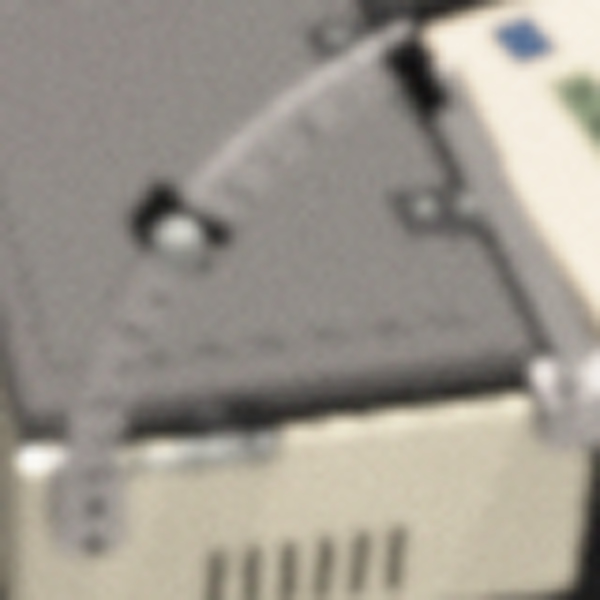

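```bash
cat > mv.py <<'E'
import numpy as np
from scipy.spatial.transform import Rotation as R
np.set_printoptions(precision=4,suppress=True)
def Rr(rpy): return R.from_euler('xyz',rpy)
def inc(p0,R0,p1,R1):
    rv=(R0.inv()*R1).as_rotvec(); d=R0.inv().apply(np.asarray(p1,float)-p0)
    return np.r_[rv,d]
def apply(p0,R0,row):
    row=np.asarray(row,float);return p0+R0.apply(row[3:6]),R0*R.from_rotvec(row[:3])
E
python3 - <<'E'
from mv import *
p0=np.array([165.032,498.405,248.741]);R0=Rr([np.pi,0,2.822])
print(inc(p0,R0,[507,290,290],Rr([np.pi,0,.912])))
E
```

```text
[   0.       -0.        1.91   -390.1286  -90.4126  -41.259 ]
```

>>> {"name": "step_arm", "arguments": {"increments": "0 0 0.3 -60 -14 -20 0;0 0 0.55 -120 -28 -41 0;0 0 0.75 -170 -40 -41 0;0 0 0.95 -220 -51 -41 0;0 0 1.15 -270 -63 -41 0;0 0 1.35 -320 -75 -41 0;0 0 1.55 -360 -84 -41 0;0 0 1.75 -390 -90 -41 0;0 0 1.91 -390 -90 -41 0;0 0 1.91 -390 -90 -41 0;0 0 1.91 -390 -90 -41 0;0 0 1.91 -390 -90 -41 0;0 0 1.91 -390 -90 -41 0"}}

```text
time: 1.72
tool_pos: [506.8, 290.4, 289.7]
tcp_rot: [-3.142, 0.0, 0.914]
contact_force: [1.3, -1.6, 0.1]
grip_width: 45.7
```

```bash
python3 - <<'E'
from plant import *
import cv2
print(get_obs())
for n,(x0,y0,x1,y1) in dict(top=(110,140,240,240),side=(150,80,270,190)).items():
    f=capture(n)["frame"][:,:,::-1];cv2.imwrite(f"pics/{n}1.png",cv2.resize(f[y0:y1,x0:x1],None,fx=5,fy=5,interpolation=2))
E
```

```text
{'time': 1.725, 'joint_positions': array([3.89184175e-01, 4.26667714e-01, 1.28124014e+00, 4.22362112e-05,
       1.43376219e+00, 1.04583229e+00]), 'dq': array([-0.00219352, -0.00042693,  0.00029682,  0.00012545, -0.00113343,
        0.0091395 ]), 'tau': array([-3.72031645e-02, -4.89169800e+01, -2.59287840e+01,  6.99677062e-02,
       -5.14572754e-02, -1.81230210e-02]), 'tool_pos': array([506.8418906 , 290.44509242, 289.68988168]), 'tcp_rot': array([-3.14151766e+00,  4.60040483e-05,  9.14142439e-01]), 'contact_force': array([ 1.32393054, -1.61312787,  0.11274614]), 'moment': array([-0.09005457,  0.08317976,  0.0141768 ]), 'grip_width': 45.72207084527658}
```

View pics/top1.png

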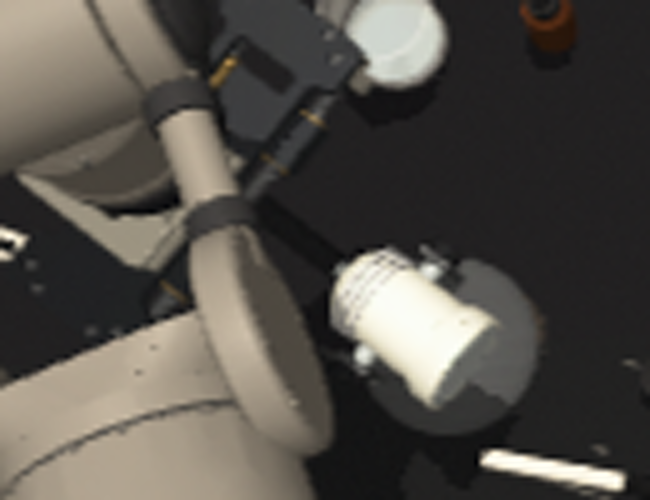

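View pics/side1.png

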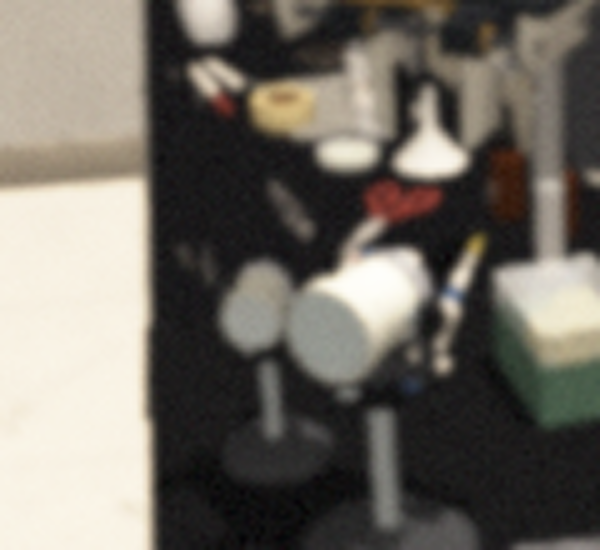

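The lamp handle runs from (335,265) up under the jaws, and the larger head with its 120 mm foot is confirmed as the target. The tall body stays well above the beaker, so I'm descending and gripping.

>>> {"name": "step_arm", "arguments": {"increments": "0 0 0 0 0 40 0;0 0 0 0 0 75 0;0 0 0 0 0 97 0;0 0 0 0 0 97 0;0 0 0 0 0 97 0;0 0 0 0 0 97 -0.5;0 0 0 0 0 97 -0.8;0 0 0 0 0 97 -0.8;0 0 0 0 0 97 -0.8;0 0 0 0 0 97 -1;0 0 0 0 0 97 -1"}}

```text
time: 3.2
tool_pos: [507.1, 290.4, 192.9]
tcp_rot: [3.141, -0.0, 0.912]
contact_force: [0.2, -0.6, 1.6]
grip_width: 15.3
```

```bash
python3 - <<'E'
from plant import *
import cv2
o=get_obs();print(o["tool_pos"],o["tcp_rot"],o["contact_force"],o["moment"],o["grip_width"])
for n,(x0,y0,x1,y1) in dict(top=(110,140,240,240)).items():
    f=capture(n)["frame"][:,:,::-1];cv2.imwrite(f"pics/{n}2.png",cv2.resize(f[y0:y1,x0:x1],None,fx=5,fy=5,interpolation=2))
E
```

```text
[507.10128794 290.35614018 192.90741676] [ 3.14131714e+00 -3.83723833e-04  9.11832550e-01] [ 0.2183365  -0.57449755  1.57953417] [-0.15046172  0.01792746 -0.01280946] 15.257920646752806
```

View pics/top2.png

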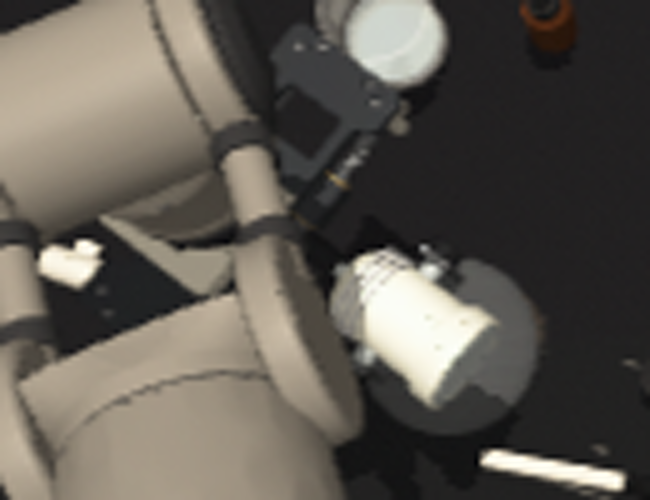

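```bash
python3 - <<'E'
from mv import *
P=np.array([455.,222.,190.]);B=np.array([599,-82.5,85.])
u=(B-P)/np.linalg.norm(B-P);sw=np.arctan2(-u[1],-u[0])%(2*np.pi);tl=np.arcsin(-u[2]);print(u,sw,tl)
p0=np.array([507.1,290.4,192.9]);R0=Rr([np.pi,0,.912])
g0=p0+R0.apply([0,0,3]);L=np.linalg.norm((g0-P));h=(g0-P);a0=np.arctan2(h[1],h[0]);print(L,a0,h)
print(np.arcsin(h[2]/L))
for i in range(1,15):
    s=min(i/11,1);t=tl*max(0,min(1,(i-7)/7))
    Rz=R.from_euler('z',(sw-.912)*s)
    a=a0+(sw-a0)*s
    g=P+L*np.array([np.cos(t)*np.cos(a),np.cos(t)*np.sin(a),np.sin(t)])
    R1=Rz*R0*R.from_euler('y',t)
    print(np.round(inc(p0,R0,g-R1.apply([0,0,3]),R1),3))
E
```

```text
[ 0.4081 -0.863  -0.2976] 2.012535091267894 0.30218092179725686
85.98244006772545 0.9198517639399554 [52.1 68.4 -0.1]
-0.0011630284330748253
[-0.     0.    -0.1   -0.491 -8.523 -0.1  ]
[  0.      0.     -0.2    -1.824 -16.956  -0.1  ]
[  0.      0.     -0.3    -3.988 -25.215  -0.1  ]
[  0.      0.     -0.4    -6.96  -33.219  -0.1  ]
[ -0.      0.     -0.5   -10.71  -40.888  -0.1  ]
[  0.      0.     -0.6   -15.203 -48.148  -0.1  ]
[  0.      0.     -0.7   -20.394 -54.926  -0.1  ]
[  0.017   0.041  -0.8   -26.377 -61.006  -3.808]
[  0.039   0.08   -0.9   -33.017 -66.323  -7.503]
[  0.065   0.119  -0.999 -40.208 -70.8   -11.179]
[  0.095   0.155  -1.098 -47.832 -74.375 -14.829]
[  0.119   0.194  -1.096 -48.215 -73.623 -18.445]
[  0.142   0.232  -1.094 -48.667 -72.732 -22.022]
[  0.166   0.271  -1.092 -49.189 -71.705 -25.553]
```

>>> {"name": "step_arm", "arguments": {"increments": "0 0 -0.1 -0.5 -8.5 0 -1;0 0 -0.2 -1.8 -17 0 -1;0 0 -0.3 -4 -25.2 0 -1;0 0 -0.4 -7 -33.2 0 -1;0 0 -0.5 -10.7 -40.9 0 -1;0 0 -0.6 -15.2 -48.1 0 -1;0 0 -0.7 -20.4 -54.9 0 -1;0.017 0.041 -0.8 -26.4 -61 -3.8 -1;0.039 0.08 -0.9 -33 -66.3 -7.5 -1;0.065 0.119 -0.999 -40.2 -70.8 -11.2 -1;0.095 0.155 -1.098 -47.8 -74.4 -14.8 -1;0.119 0.194 -1.096 -48.2 -73.6 -18.4 -1;0.142 0.232 -1.094 -48.7 -72.7 -22 -1;0.166 0.271 -1.092 -49.2 -71.7 -25.6 -1;0.166 0.271 -1.092 -49.2 -71.7 -25.6 -1;0.166 0.271 -1.092 -49.2 -71.7 -25.6 -1"}}

```text
time: 5.25
tool_pos: [419.6, 295.8, 218.5]
tcp_rot: [-3.141, -0.303, 2.012]
contact_force: [-3.5, 3.0, 2.5]
grip_width: 15.2
```

```bash
python3 - <<'E'
from plant import *
import cv2
from mv import *
o=get_obs();print(o["tool_pos"],o["tcp_rot"],o["contact_force"],o["moment"],o["grip_width"])
g=o["tool_pos"]+Rr(o["tcp_rot"]).apply([0,0,3]);d=np.array([455,222,190])-g;L=np.linalg.norm(d);print("grip",g,L,d/L, Rr(o["tcp_rot"]).apply([-1,0,0]))
for n,(x0,y0,x1,y1) in dict(top=(110,140,240,240),side=(180,100,270,190)).items():
    f=capture(n)["frame"][:,:,::-1];cv2.imwrite(f"pics/{n}3.png",cv2.resize(f[y0:y1,x0:x1],None,fx=6,fy=6,interpolation=2))
E
```

```text
[419.5888 295.8108 218.4613] [-3.1412 -0.3031  2.0124] [-3.539   2.9522  2.4521] [0.417  0.4701 0.0095] 15.170254506530632
grip [419.205  296.6197 215.598 ] 86.62936461266786 [ 0.4132 -0.8614 -0.2955] [ 0.4079 -0.8629 -0.2985]
```

View pics/top3.png

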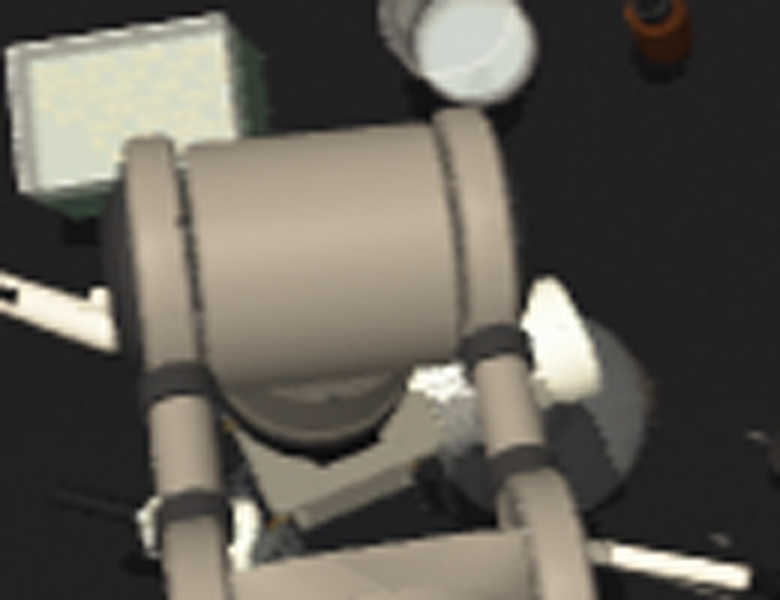

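View pics/side3.png

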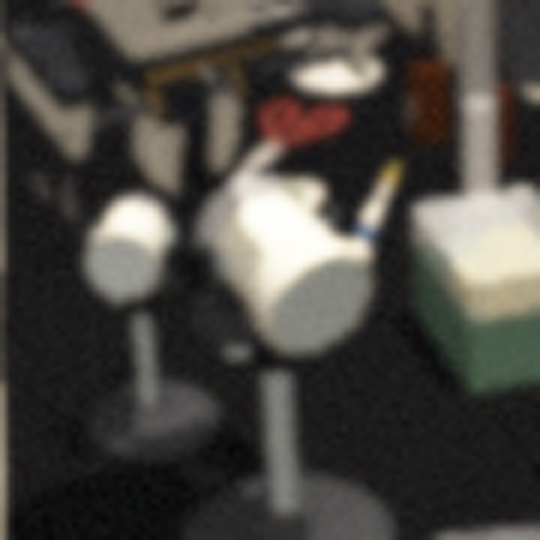

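The head followed, and its lens is now at side-crop (322,306), pointing right and down. I'm releasing, backing off along the tool axis, then checking the aim in an unobstructed view.

>>> {"name": "step_arm", "arguments": {"increments": "0 0 0 0 0 0 -0.4;0 0 0 0 0 0 -0.3;0 0 0 0 0 0 -0.3;0 0 0 0 0 -30 -0.3;0 0 0 0 0 -70 0;0 0 0 0 0 -120 0;0 0 0 0 0 -150 0;0 0 0 0 0 -150 0"}}

```text
time: 6.35
tool_pos: [440.3, 254.6, 363.5]
tcp_rot: [3.136, -0.301, 2.013]
contact_force: [-0.1, -0.6, -0.7]
grip_width: 45.7
```

```bash
python3 - <<'E'
from plant import *
import cv2
from h import *
o=get_obs();print(o["tool_pos"],o["tcp_rot"],o["contact_force"],o["joint_positions"])
P=np.array([455.,222,190]);u=np.array([.408,-.863,-.2976])
for n in("side","top"):print(n,"pred lens",proj(n,P+50*u),"tip",proj(n,P-112*u))
for n,(x0,y0,x1,y1) in dict(top=(110,140,240,240),side=(180,100,270,190)).items():
    f=capture(n)["frame"][:,:,::-1];cv2.imwrite(f"pics/{n}4f.png",f);cv2.imwrite(f"pics/{n}4.png",cv2.resize(f[y0:y1,x0:x1],None,fx=6,fy=6,interpolation=2))
E
```

```text
[440.30687136 254.58674969 363.46051264] [ 3.13634285 -0.30069347  2.01284845] [-0.13183552 -0.60208496 -0.74957927] [ 0.20025415  0.24980424  1.37556168  0.29302156  1.58442673 -0.24704708]
side pred lens [233.07500676 150.3917928 ] tip [206.67481212 119.26394834]
top pred lens [205.15678995 195.70029156] tip [151.97140197 217.89627128]
```

View pics/top4.png

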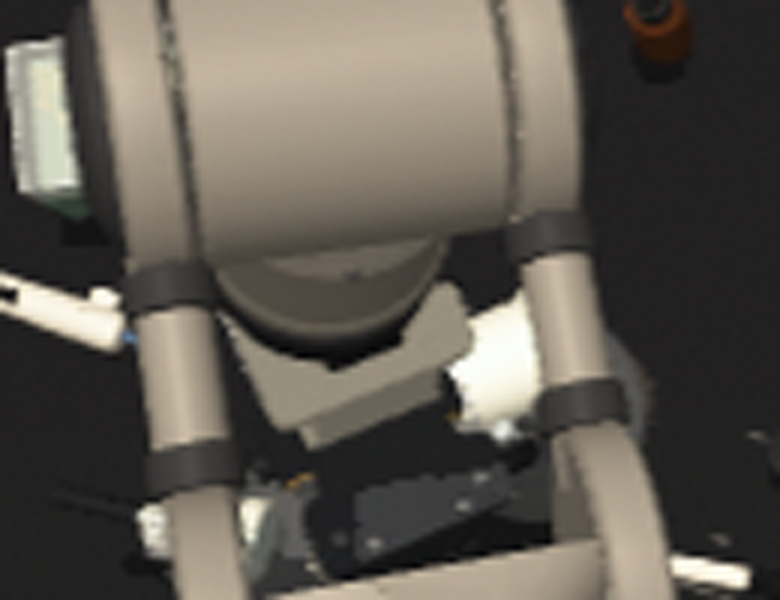

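View pics/side4.png

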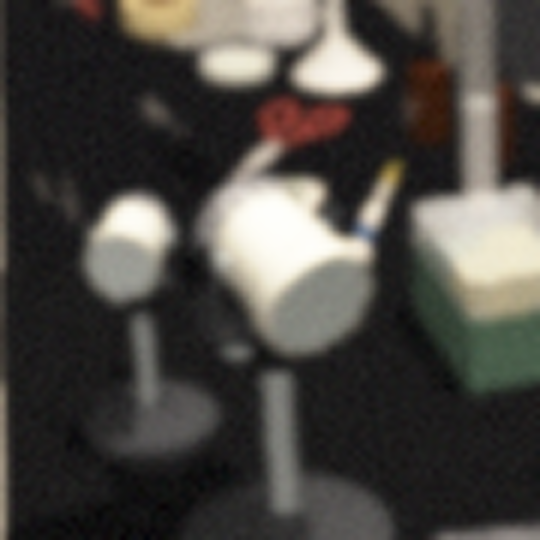

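Predicted lens pixel was (233.1,150.4) and observed (233.3,150.6), so the aim matches to within a pixel. Now moving to above the bar.

```bash
python3 - <<'E'
from mv import *
p0=np.array([440.3,254.6,363.5]);R0=Rr([3.1366,-.301,2.0128])
for p,s in [((440,140,370),.33),((462,-80,320),1)]:
    rv=(R0.inv()*Rr([np.pi,0,1.553])).as_rotvec()
    print(inc(p0,R0,p,R0*R.from_rotvec(rv*s)))
E
```

```text
[ -0.0212  -0.0979   0.1503 -96.8797 -49.1067 -37.1262]
[  -0.0643   -0.2968    0.4555 -310.6076 -123.2555  -51.4908]
```

>>> {"name": "step_arm", "arguments": {"increments": "0 0 0 -40 -20 -20 0;-0.02 -0.05 0.1 -80 -40 -37 -0.3;-0.02 -0.1 0.15 -120 -55 -40 -0.39;-0.03 -0.15 0.25 -165 -72 -43 -0.39;-0.04 -0.2 0.35 -210 -88 -46 -0.39;-0.055 -0.25 0.42 -255 -104 -49 -0.39;-0.064 -0.297 0.455 -290 -116 -51 -0.39;-0.064 -0.297 0.455 -310.5 -123 -51.5 -0.39;-0.064 -0.297 0.455 -310.5 -123 -51.5 -0.39;-0.064 -0.297 0.455 -310.5 -123 -51.5 -0.39;-0.064 -0.297 0.455 -310.5 -123 -51.5 -0.39"}}

```text
time: 7.82
tool_pos: [461.2, -78.5, 318.3]
tcp_rot: [-3.137, 0.001, 1.556]
contact_force: [-1.0, -0.2, -1.1]
grip_width: 28.2
```

```bash
python3 - <<'E'
from plant import *
import cv2
from h import *
o=get_obs();print(o)
for n,(x0,y0,x1,y1) in dict(top=(115,120,365,255),side=(180,100,360,280)).items():
    f=capture(n)["frame"][:,:,::-1];cv2.imwrite(f"pics/{n}5f.png",f);cv2.imwrite(f"pics/{n}5.png",cv2.resize(f[y0:y1,x0:x1],None,fx=3.2,fy=3.2,interpolation=2))
f=cv2.imread("pics/top5f.png");cv2.imwrite("pics/top5l.png",cv2.resize(f[170:255,115:245],None,fx=6,fy=6,interpolation=2))
E
```

```text
{'time': 7.825, 'joint_positions': array([-0.33118724,  0.18965426,  1.53924043, -0.00239341,  1.41693279,
       -0.31598315]), 'dq': array([-2.70884292e-05, -1.84036441e-03, -5.65995670e-03, -1.15365006e-03,
       -9.33707767e-04, -2.24075031e-03]), 'tau': array([-1.80867137e-01, -3.59155869e+01, -2.55727226e+01,  4.73653211e-02,
        7.75894127e-02,  5.52128753e-03]), 'tool_pos': array([461.24333533, -78.54953364, 318.261536  ]), 'tcp_rot': array([-3.13683259e+00,  9.30434718e-04,  1.55596626e+00]), 'contact_force': array([-0.99261404, -0.24618395, -1.08105811]), 'moment': array([-0.11139908,  0.05063561,  0.00692499]), 'grip_width': 28.249368127241596}
```

View pics/top5.png

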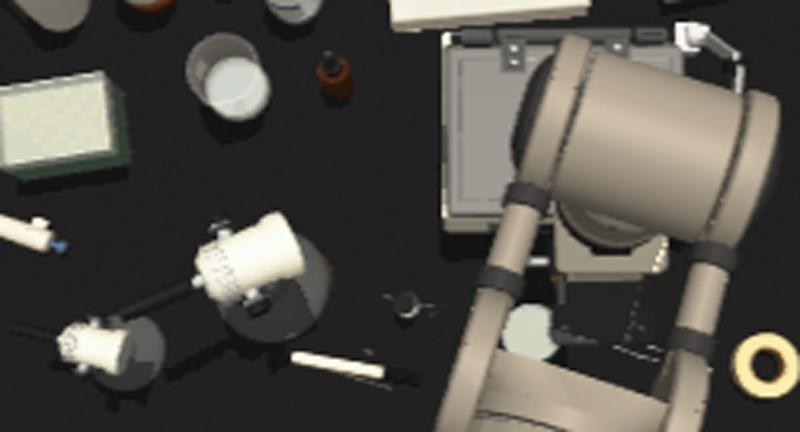

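View pics/top5l.png

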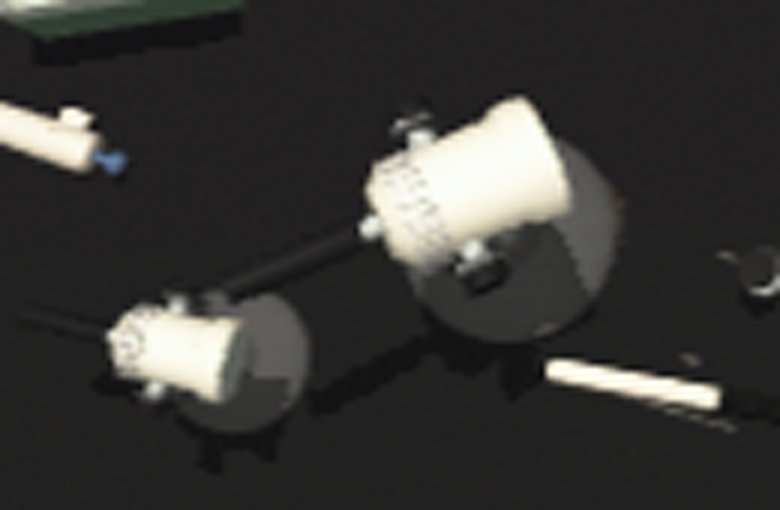

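View pics/side5.png

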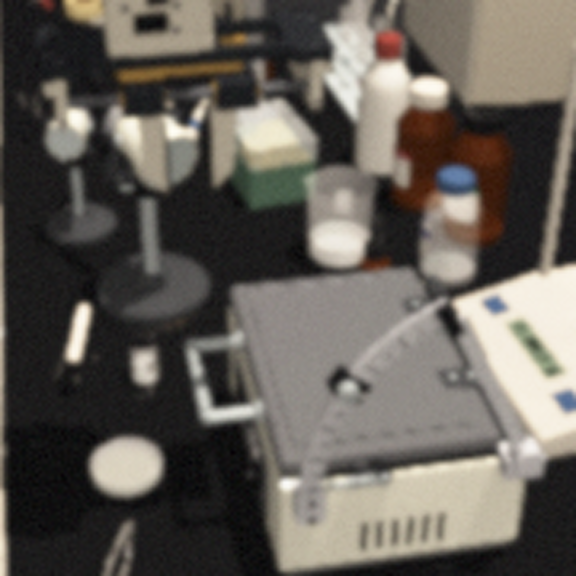

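The top view confirms the lamp axis, with the bezel midpoint at (543,157), exactly as predicted. The bystanders are undisturbed. Descending part way over the bar and checking the straddle.

>>> {"name": "step_arm", "arguments": {"increments": "0 0 0 0 0 60 -0.39;0 0 0 0 0 120 -0.39;0 0 0 0 0 150 -0.39;0 0 0 0 0 150 -0.39;0 0 0 0 0 150 -0.39"}}

```text
time: 8.55
tool_pos: [461.6, -79.7, 169.7]
tcp_rot: [-3.139, 0.002, 1.555]
contact_force: [-0.3, -0.1, 0.0]
grip_width: 27.9
```

```bash
python3 - <<'E'
from plant import *
import cv2
from h import *
o=get_obs();print(o["tool_pos"],o["tcp_rot"])
f=capture("side")["frame"][:,:,::-1];cv2.imwrite("pics/side6.png",cv2.resize(f[140:260,200:330],None,fx=6,fy=6,interpolation=2))
for X in[(446,-80,146),(476,-80,146),(462,-80,118)]:print((proj("side",X)-[200,140])*6)
E
```

```text
[461.56430154 -79.70025961 169.71176661] [-3.13927456e+00  1.93038244e-03  1.55510102e+00]
[211.03742082 419.74048487]
[282.45208209 411.26566614]
[251.50595908 468.04253572]
```

View pics/side6.png

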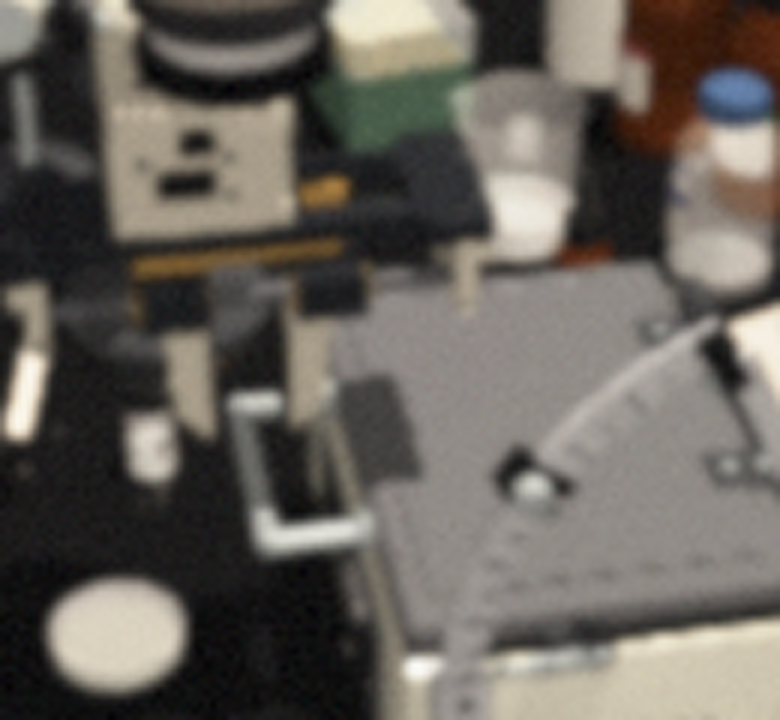

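The fingers at (190,430) and (305,420) straddle the bar at (250,470), clear of both the lid edge and the bar's arms. Descending and gripping.

>>> {"name": "step_arm", "arguments": {"increments": "0 0 0 0 0 25 -0.39;0 0 0 0 0 44 -0.39;0 0 0 0 0 46 -0.39;0 0 0 0 0 46 -0.39;0 0 0 0 0 46 -0.6;0 0 0 0 0 46 -1;0 0 0 0 0 46 -1;0 0 0 0 0 46 -1;0 0 0 0 0 46 -1"}}

```text
time: 9.72
tool_pos: [462.0, -79.8, 123.0]
tcp_rot: [-3.141, 0.002, 1.555]
contact_force: [5.1, 0.8, -1.0]
grip_width: 9.0
```

```bash
python3 - <<'E'
from plant import *
import cv2
from h import *
o=get_obs();print(o["tool_pos"],o["tcp_rot"],o["contact_force"],o["moment"],o["grip_width"])
f=capture("side")["frame"][:,:,::-1];cv2.imwrite("pics/side7.png",cv2.resize(f[140:260,200:330],None,fx=6,fy=6,interpolation=2))
E
```

```text
[462.00610125 -79.81459441 122.99560418] [-3.14094649e+00  1.79666385e-03  1.55463004e+00] [ 5.09873216  0.80587281 -1.04643581] [ 0.09981936 -0.66839557  0.07421015] 8.953603310238563
```

View pics/side7.png

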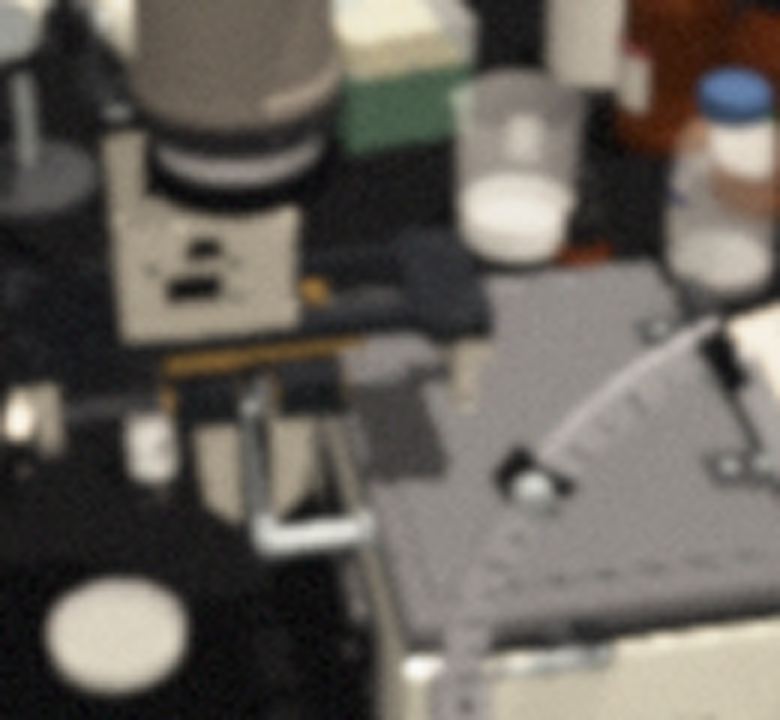

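The bar is gripped (9 mm) with low forces, and it sits at z=118 as described. Lifting along the hinge circle to 0.48 rad first.

```bash
cat > lid.py <<'E'
from mv import *
H=np.array([684.,-84,118]);yaw=-.018
ey=np.array([-np.sin(yaw),np.cos(yaw),0]);p0=np.array([462.,-79.8,123.]);R0=Rr([-3.141,.002,1.5546])
def pose(a,k=.85):
    b=p0-[0,0,5]
    b1=H+R.from_rotvec(ey*a).apply(b-H);R1=R.from_rotvec(ey*a*k)*R0
    return b1-R1.apply([0,0,5]),R1
E
python3 - <<'E'
from lid import *
for a in np.arange(.06,.481,.06):print(a,np.round(inc(p0,R0,*pose(a)),3),pose(a)[0])
E
```

```text
0.06 [  0.051   0.     -0.     -0.018   0.65  -13.308] [462.6575 -79.8018 136.3077]
0.12 [  0.102   0.     -0.     -0.047   2.093 -26.556] [464.1087 -79.828  149.5546]
0.18 [  0.153   0.     -0.     -0.077   4.329 -39.695] [466.3517 -79.8683 162.6928]
0.24 [  0.204   0.     -0.     -0.109   7.349 -52.679] [469.3789 -79.9228 175.6751]
0.3 [  0.255   0.     -0.001  -0.141  11.142 -65.461] [473.1795 -79.9912 188.4548]
0.36 [  0.306   0.001  -0.001  -0.174  15.696 -77.995] [477.7401 -80.0733 200.9857]
0.42 [  0.357   0.001  -0.001  -0.208  20.994 -90.235] [483.0446 -80.1688 213.2227]
0.48 [   0.408    0.001   -0.001   -0.243   27.018 -102.137] [489.074  -80.2774 225.1217]
```

>>> {"name": "step_arm", "arguments": {"increments": "0.025 0 0 0 0.2 -6.6 -1;0.051 0 0 0 0.6 -13.3 -1;0.077 0 0 0 1.3 -20 -1;0.102 0 0 0 2.1 -26.6 -1;0.128 0 0 0 3.2 -33.1 -1;0.153 0 0 0 4.3 -39.7 -1;0.204 0 0 0 7.3 -52.7 -1;0.255 0 0 0 11.1 -65.5 -1;0.306 0 0 0 15.7 -78 -1;0.357 0 0 0 21 -90.2 -1;0.382 0 0 0 24 -96.2 -1;0.408 0 0 0 27 -102.1 -1;0.408 0 0 0 27 -102.1 -1;0.408 0 0 0 27 -102.1 -1"}}

```text
time: 11.52
tool_pos: [488.1, -80.0, 223.3]
tcp_rot: [-2.73, 0.001, 1.555]
contact_force: [3.8, -0.9, -9.5]
grip_width: 8.6
```

```bash
python3 - <<'E'
from plant import *
import cv2
from h import *
from mv import *
o=get_obs();print(o["tool_pos"],o["tcp_rot"],o["contact_force"],o["moment"],o["grip_width"],o["joint_positions"])
b=o["tool_pos"]+Rr(o["tcp_rot"]).apply([0,0,5])-[684,-84,118];print("lid",np.arctan2(b[2],-b[0]),np.hypot(b[0],b[2]))
f=capture("side")["frame"][:,:,::-1];cv2.imwrite("pics/side8f.png",f);cv2.imwrite("pics/side8.png",cv2.resize(f[130:270,220:350],None,fx=4.2,fy=4.2,interpolation=2))
cv2.imwrite("pics/side8c.png",cv2.resize(f[200:250,260:320],None,fx=12,fy=12,interpolation=2))
f=capture("top")["frame"][:,:,::-1];cv2.imwrite("pics/top8.png",cv2.resize(f[110:220,230:370],None,fx=5,fy=5,interpolation=2))
E
```

```text
[488.0553 -80.0394 223.3014] [-2.7297  0.0011  1.5549] [ 3.8108 -0.9008 -9.4994] [-0.3126 -1.2299  0.1168] 8.598636538960813 [-0.2589  0.5414  1.3451 -0.0978  1.6555 -0.2313]
lid 0.47068079903352655 222.09722336061904
```

View pics/side8.png

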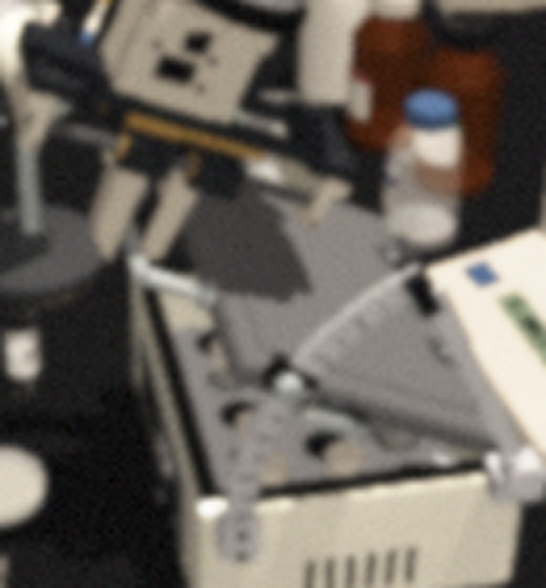

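View pics/side8c.png

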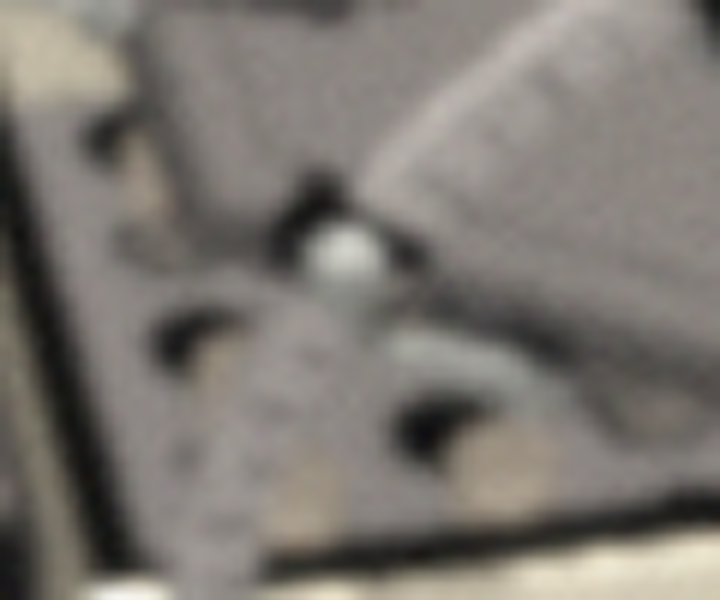

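View pics/top8.png

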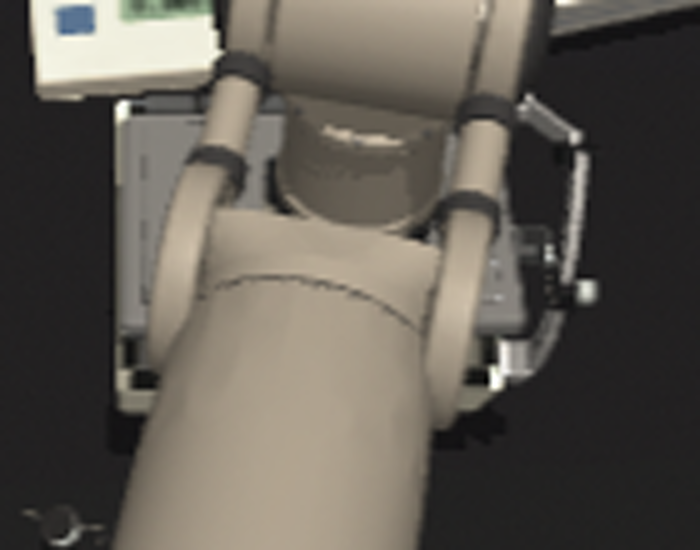

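```bash
cat >> h.py <<'E'
yaw=-.018;ex=np.array([np.cos(yaw),np.sin(yaw),0]);ey=np.array([-ex[1],ex[0],0]);H=np.array([684.,-84,118])
def onplane(cam,p,yl):
    o,d=ray(cam,p);s=((H+yl*ey-o)@ey)/(d@ey);X=o+d*s-H
    r=np.array([-X@ex,X[2]]);return np.hypot(*r),np.arctan2(r[1],r[0])
def pt(a,r,yl):return H+yl*ey-ex*r*np.cos(a)+np.array([0,0,r*np.sin(a)])
E
python3 - <<'E'
from h import *
np.set_printoptions(precision=1,suppress=True)
c=cr(260,200,12)
for yl in(-120,-124,-128,-132,-136,-140,-143):
    print(yl,"tip",onplane("side",c(385,340),yl),"nose pt",onplane("side",c(425,255),yl),"outer top",onplane("side",c(320,172),yl),"outer bot",onplane("side",c(268,240),yl))
for yl in(-145,-150,-155,-160):print(yl,"screw",onplane("side",c(345,255),yl))
E
```

```text
-120 tip (np.float64(135.33325751011787), np.float64(0.3991677892102288)) nose pt (np.float64(138.17508763623016), np.float64(0.546426280505491)) outer top (np.float64(167.2017546191999), np.float64(0.5952433547461695)) outer bot (np.float64(167.5895053983773), np.float64(0.4939448918886684))
-124 tip (np.float64(137.7660378465408), np.float64(0.4192340455264265)) nose pt (np.float64(140.94900432881784), np.float64(0.5623859329100642)) outer top (np.float64(169.8826467287277), np.float64(0.6074132041836467)) outer bot (np.float64(170.04428751339643), np.float64(0.508289176215213))
-128 tip (np.float64(140.25235315491116), np.float64(0.4385964249147794)) nose pt (np.float64(143.75743151940122), np.float64(0.5777257954571634)) outer top (np.float64(172.5879155536896), np.float64(0.619203236449646)) outer bot (np.float64(172.53305794453908), np.float64(0.5222224298613958))
-132 tip (np.float64(142.78940693540977), np.float64(0.4572775499807426)) nose pt (np.float64(146.5983858389667), np.float64(0.5924744704175656)) outer top (np.float64(175.31643264271744), np.float64(0.630627830392040
[... 570 characters left out ...]
loat64(0.6524357405010413)) outer bot (np.float64(180.18912013740976), np.float64(0.5616777810507748))
-143 tip (np.float64(150.00672504400998), np.float64(0.5053257369777497)) nose pt (np.float64(154.5640126089773), np.float64(0.6302051756840636)) outer top (np.float64(182.93120411945728), np.float64(0.6602727463180634)) outer bot (np.float64(182.14465110894855), np.float64(0.5710188257434782))
-145 screw (np.float64(168.97780884216868), np.float64(0.5956459011687916))
-150 screw (np.float64(172.46457662453494), np.float64(0.6112690689513107))
-155 screw (np.float64(175.9917662831568), np.float64(0.6262695449644775))
-160 screw (np.float64(179.5569957107107), np.float64(0.6406774671997406))
```

The lid is at about 0.471 rad by the arm. The pointer tip at crop (385,340) gives 0.475. The clamp nose at (425,255) and its outer face give an index of about 0.60. Raising to roughly 0.59 and comparing.

```bash
python3 - <<'E'
from lid import *
pc,Rc=apply(p0,R0,[.408,0,0,0,27,-102.1])
for a in (.52,.56,.60):print(a,np.round(inc(pc,Rc,*pose(a)),3))
E
```

```text
0.52 [ 0.034  0.001 -0.001 -0.266  0.982 -8.882]
0.56 [  0.068   0.001  -0.001  -0.29    2.315 -17.678]
0.6 [  0.102   0.001  -0.001  -0.314   4.    -26.414]
```

>>> {"name": "step_arm", "arguments": {"increments": "0.017 0 0 0 0.4 -4.4 -1;0.034 0 0 0 1 -8.9 -1;0.051 0 0 0 1.6 -13.3 -1;0.068 0 0 0 2.3 -17.7 -1;0.085 0 0 0 3.1 -22 -1;0.102 0 0 0 4 -26.4 -1;0.102 0 0 0 4 -26.4 -1;0.102 0 0 0 4 -26.4 -1"}}

```text
time: 12.62
tool_pos: [502.3, -80.2, 246.5]
tcp_rot: [-2.627, 0.001, 1.555]
contact_force: [5.4, -1.8, -11.2]
grip_width: 8.7
```

```bash
cat > look.py <<'E'
import sys
from plant import *
import cv2
from h import *
from mv import *
k=sys.argv[1]
o=get_obs();print(o["time"],o["tool_pos"],o["tcp_rot"],o["contact_force"],o["grip_width"])
b=o["tool_pos"]+Rr(o["tcp_rot"]).apply([0,0,5])-[684,-84,118];print("lid",np.arctan2(b[2],-b[0]),np.hypot(b[0],b[2]))
fs=[capture("side")["frame"][:,:,::-1].astype(float) for _ in range(6)]
f=np.mean(fs,0).astype(np.uint8);cv2.imwrite(f"pics/side{k}f.png",f)
cv2.imwrite(f"pics/side{k}c.png",cv2.resize(f[200:245,265:320],None,fx=14,fy=12.5 if 0 else 14,interpolation=2)[:600])
E
python3 look.py 9
```

```text
12.625 [502.268  -80.1947 246.5397] [-2.6275  0.0012  1.5548] [  5.3832  -1.7706 -11.2438] 8.685375266706945
lid 0.5932174765687412 222.1450033396276
```

View pics/side9c.png

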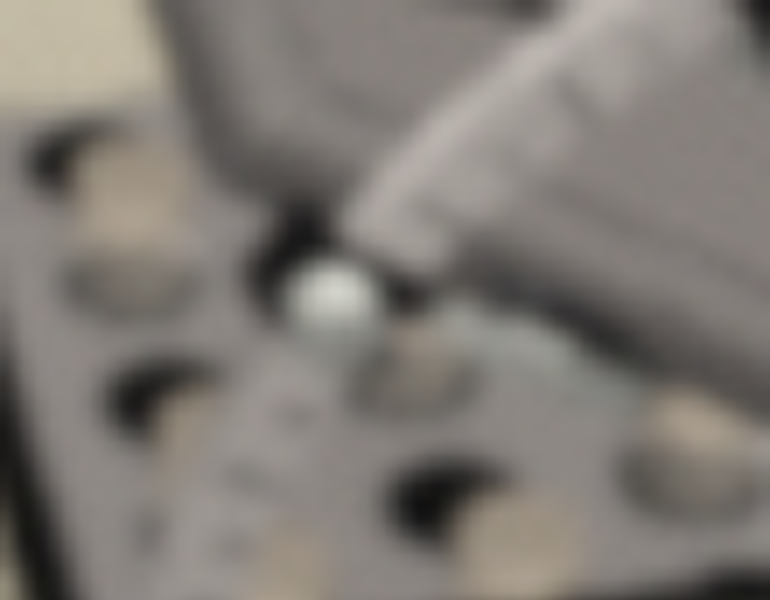

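```bash
python3 - <<'E'
from h import *
np.set_printoptions(precision=0,suppress=True)
def px(X):return (proj("side",X)-[265,200]+.5)*14
for yl in(-122,-128,-132,-136):print("pointer .593",yl,px(pt(.593,150,yl)),px(pt(.593,125,yl)))
for a in(.57,.60,.63):
    for r in(150,174):
        for yl in(-129,-143):
            print(a,r,yl,[px(pt(a+s*8/r,r,yl)) for s in(-1,0,1)])
f=cv2.imread("pics/side9f.png");g=cv2.resize(f[205:235,278:312],None,fx=20,fy=20,interpolation=2)
g=np.clip((g.astype(float)-20)*1.6,0,255).astype(np.uint8);cv2.imwrite("pics/side9d.png",g)
E
```

```text
pointer .593 -122 [393. 250.] [519. 306.]
pointer .593 -128 [403. 274.] [529. 330.]
pointer .593 -132 [409. 290.] [535. 346.]
pointer .593 -136 [416. 306.] [542. 362.]
0.57 150 -129 [array([364., 332.]), array([392., 294.]), array([422., 257.])]
0.57 150 -143 [array([386., 389.]), array([414., 351.]), array([445., 314.])]
0.57 174 -129 [array([238., 280.]), array([266., 242.]), array([296., 204.])]
0.57 174 -143 [array([258., 338.]), array([287., 299.]), array([317., 261.])]
0.6 150 -129 [array([379., 310.]), array([409., 273.]), array([440., 237.])]
0.6 150 -143 [array([401., 368.]), array([431., 330.]), array([464., 293.])]
0.6 174 -129 [array([256., 255.]), array([285., 217.]), array([317., 180.])]
0.6 174 -143 [array([276., 313.]), array([306., 275.]), array([339., 237.])]
0.63 150 -129 [array([395., 289.]), array([426., 252.]), array([459., 216.])]
0.63 150 -143 [array([418., 347.]), array([449., 309.]), array([483., 273.])]
0.63 174 -129 [array([275., 231.]), array([306., 193.]), array([339., 156.])]
0.63 174 -143 [array([296., 288.]), array([327., 250.]), array([361., 213.])]
```

View pics/side9d.png

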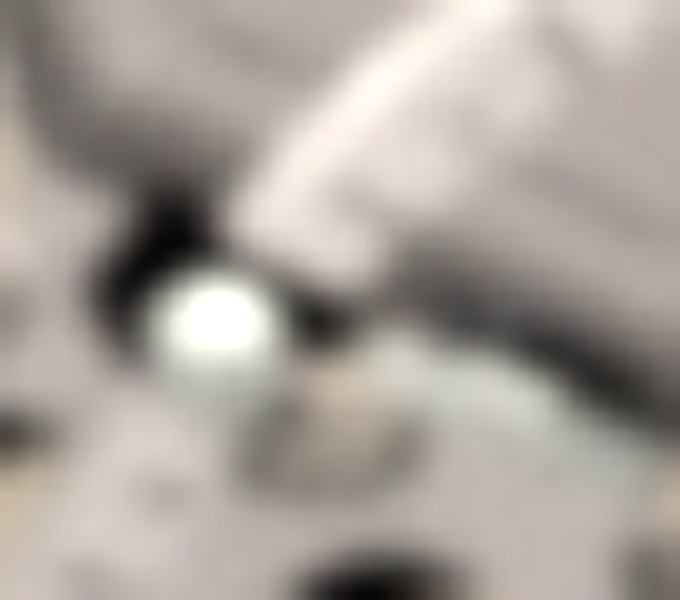

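```bash
python3 - <<'E'
from h import *
c=cr(278,205,20)
for nm,p in [("scale end outer",(240,215)),("scale end inner",(372,285)),("scale end mid",(310,255))]:
    for yl in(-138,):
        r,a=onplane("side",c(*p),yl);print(nm,yl,r,a,"index",a-8/r)
for yl in(-128,-132,-136,-140):print("tip",yl,onplane("side",c(365,345),yl), "arm", onplane("side",c(450,372),yl))
# shaded / known check: scale geometry: outer edge of the arc at several points, switch, end
for n in("side0","side9f"):
    f=cv2.imread(f"pics/{n}.png");g=f[203:237,276:314];print(n)
    print("\n".join(" ".join("%3d"%v for v in r) for r in cv2.cvtColor(g,cv2.COLOR_BGR2GRAY)[4:28,2:30]))
E
```

```text
scale end outer -138 170.8089009710223 0.650817404082124 index 0.6039814373700777
scale end inner -138 152.1187995954835 0.6498821865936519 index 0.5972917111147913
scale end mid -138 160.69796281122743 0.648494114429132 index 0.5987112804712577
tip -128 (np.float64(140.47539579781522), np.float64(0.5674157517813054)) arm (np.float64(129.46817283491075), np.float64(0.5742985279448447))
tip -132 (np.float64(143.3169382764978), np.float64(0.5827743018115454)) arm (np.float64(132.39992966195697), np.float64(0.590727098510736))
tip -136 (np.float64(146.19096833791238), np.float64(0.5975323399833075)) arm (np.float64(135.36586760391884), np.float64(0.6064398398009947))
tip -140 (np.float64(149.09560726069003), np.float64(0.6117183448428178)) arm (np.float64(138.36378858003974), np.float64(0.621475266641091))
side0
138 140 142 139 139 143 140 140 141 141 142 141 142 139 142 141 145 149 154 169 176 174 172 164 160 154 147 138
138 141 142 139 141 140 138 143 141 142 141 139 138 140 142 144 151 159 176 180 176 167 165 161 155 155 151 147
140 141 142 141 143 142 140 137 142 139 140 143 141 142
[... 4403 characters left out ...]
 146 148 150 151 147 136 114
 98 108 118 126 132 139 143 144 141 138 133 126 117 103  97 111 125 130 131 129 129 134 142 144 147 149 146 132
 69  84 101 120 134 142 150 149 149 142 135 122 105  96  98 109 118 123 122 115 111 123 135 138 139 141 142 134
 79  93 107 125 138 148 152 151 150 147 139 121 102  96 103 110 116 116 114 104 106 120 133 138 137 135 137 136
110 121 127 136 145 149 148 144 144 144 137 119 101  97 104 106 109 110 107 103 110 125 135 136 137 135 135 131
132 135 135 142 148 149 142 136 131 134 136 124 112 106 107 105 108 108 109 114 123 130 136 136 137 137 135 135
139 139 142 146 149 150 145 138 134 137 136 131 125 122 120 118 119 119 120 125 129 135 135 136 137 136 137 137
```

The scale's visible end at the clamp's top face, less half the block, gives the index as 0.604, 0.597 and 0.599. The radii come out right at 171, 152 and 161 mm. The pointer is at 0.593 by the arm and 0.598 by the camera, so I'm raising it a final 1.5 mm.

>>> {"name": "step_arm", "arguments": {"increments": "0.005 0 0 0 0.3 -1.5 -1;0.005 0 0 0 0.3 -1.5 -1;0.005 0 0 0 0.3 -1.5 -1;0.005 0 0 0 0.3 -1.5 -1"}}

```text
time: 13.42
tool_pos: [503.2, -80.2, 247.8]
tcp_rot: [-2.623, 0.001, 1.555]
contact_force: [5.1, -1.4, -11.8]
grip_width: 9.2
```

```bash
python3 look.py 10; python3 - <<'E'
from plant import *
import cv2
f=cv2.imread("pics/side10f.png");cv2.imwrite("pics/side10.png",cv2.resize(f[100:340,150:360],None,fx=2.5,fy=2.5,interpolation=2))
t=capture("top")["frame"][:,:,::-1];cv2.imwrite("pics/top10.png",cv2.resize(t[110:260,110:380],None,fx=2.9,fy=2.9,interpolation=2))
E
```

```text
13.425 [503.1721 -80.2183 247.7799] [-2.6226  0.0012  1.5548] [  5.1006  -1.369  -11.8331] 9.21194477584188
lid 0.6001141951887148 222.1183442605911
```

View pics/side10c.png

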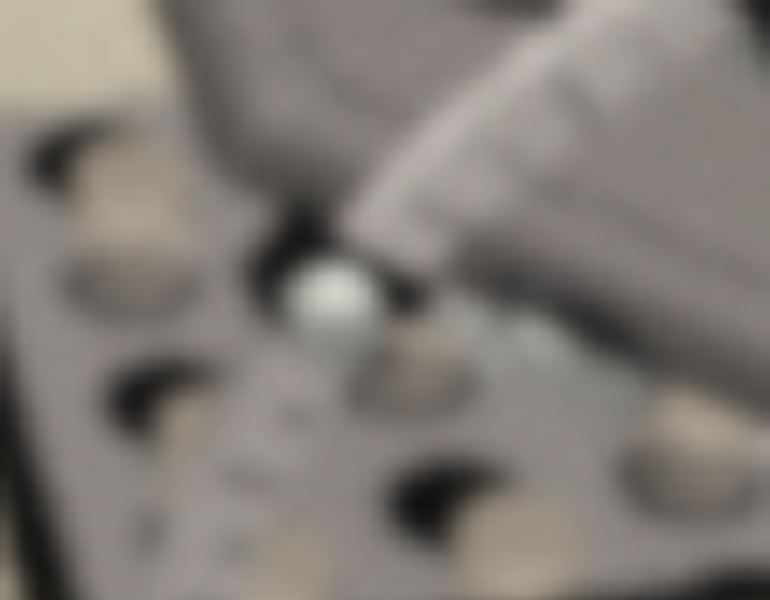

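View pics/side10.png

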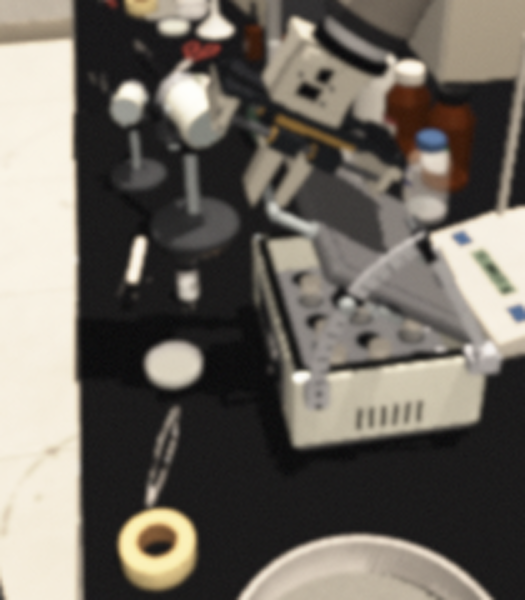

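View pics/top10.png

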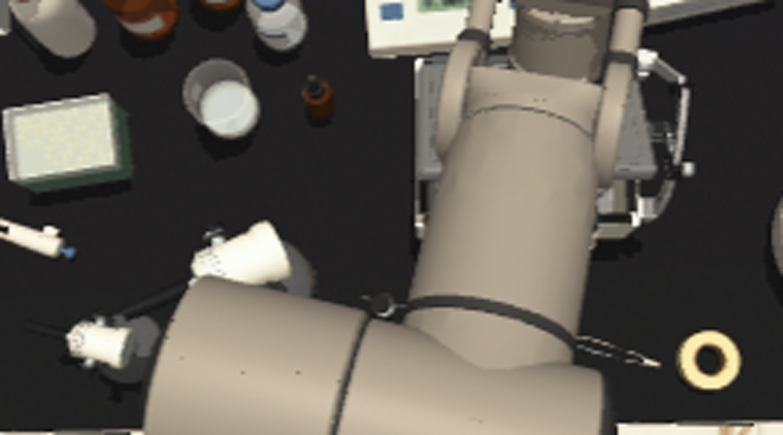

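The pointer is level with the clamp's nose at crop (430,295), with the lid at 0.600 rad, well under 0.93. The lamp lens is still near full-frame (232,151) and the bystanders haven't moved. Handing in.

```bash
python3 -c "
from plant import *
print(close_job())"
```

```text
the job is handed in; nothing more can be done
None
```

I aimed the larger lamp at the middle of the vial block and let go of it. I then lifted the lid until its pointer was level with the index clamp, and handed the job in still holding it there, at about 13.4 s.

- **Lamp:** with the arm clear, the lens was at side-view pixel (233.3, 150.6), against (233.1, 150.4) predicted for an exact aim. The top view agreed. In the last side view the lamp had not moved.
- **Lid:** the final lid angle from the arm is 0.600 rad. I measured the index clamp at 0.597 to 0.604 rad in the side view. Just before the last 1.5 mm lift, the pointer read 0.593 rad from the arm and 0.598 rad from the camera. The lid never came near the switch at 0.93 rad.
- **Scene and forces:** force readings stayed below about 15 N. The index clamp and the things around looked undisturbed in the last pictures, though the arm hid the marker and petri dish from above and I could only see them from the side.
- **Disagreements:** two rougher index readings, from the clamp's outer edges and its screw, spread from about 0.58 to 0.63 rad. I used the scale-end reading instead because its radii matched the given sizes.

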